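# Set the probe slide to its dial zero against the backlash and lock it

## Task

The probe head on the vertical slide stands less than one turn of the handwheel too high. Crank the handwheel anticlockwise (seen from above) to lower the head, run the dial's zero line about half a turn past the index, then crank back clockwise until the zero line stands on the index and stop there without running past it, so that the screw's backlash is taken up in the raising direction. Then let go and push the slide's lock lever down until it bites and is firmly tight (10 to 20 N at its ball, never over 25 N), leaving the dial on zero and everything else on the table alone.

Things in the scene. Friction and masses are not known exactly. Their poses are not given: they have to be found in the camera images.
- z_slide: Grey vertical slide stand bolted to the table: base 150 x 150 x 18 mm, column 70 x 90 mm, top plate 100 x 100 mm with its top face 230 mm up. Origin: on the table, straight below the handwheel's axis; z up; its -x side carries the index, its +x side the probe head, its +y side the lock lever.
- wheel_centre (a point): Centre of the handwheel's top face, 258 mm above the table; the wheel's axis is vertical through it.
- handwheel: Aluminium disc handwheel, 100 mm across and 12 mm thick, on top of the slide, its rim engraved with 50 divisions. Clockwise seen from above raises the head (one turn 5 mm, one division 0.1 mm), anticlockwise lowers it. Origin: on the axis, 246 mm up, z up; the zero line lies along its -x axis and the handle along its +y axis.
- dial_zero (a point): Point of the wheel's long, thick zero line, 45 mm from the axis, on the top face. On zero it stands at the index: the black line on the aluminium post beside the rim, on the stand's -x side (60 mm from the axis, same height).
- handle_mid (a point): Mid-height of the upright revolving black handle on the handwheel: 18-19 mm diameter, 50 mm tall (264 to 314 mm above the table), 36 mm from the wheel's axis; this point lies 290 mm up. The handle spins freely on its own pin. Below it the wheel's face is at 258 mm.
- ram (a joint): Height of the probe head in m from its setting: 0 when the dial is on zero with the backlash taken up by raising; positive is higher. The worn screw has lost motion: after each reversal the wheel turns nearly free for up to 0.7 rad (about 5.6 divisions) before the head follows; then it takes about 7 N at the handle.
- lock_lever: Black lock lever on the +y side of the stand, about 102 mm from pivot to ball, reaching towards the stand's -x side; it turns about a level axis along the stand's y. It starts tilted 8 to 49 degrees above level; its ball is pushed down to tighten. Origin: on its axis.
- lever_ball (a point): Centre of the 22 mm ball at the lever's end. The lever swings with 4 to 7 N at the ball and stays where it is left; near level (up to 14 degrees above or below, differing each time) it bites and then gives only about 3 to 4 mm for each 10 N.
- lock_pivot (a point): Point of the lever's turning axis in the plane in which the ball moves, 120 mm above the table; the ball's centre stays 102 mm from it.
- sheet_cover: Sheet-metal cover 170 x 200 x 12 mm lying on a drawing under the probe. Leave it alone. Origin under its centre.
- datum_sphere: White 25 mm reference ball on a 90 mm tall stem with a round steel foot. Leave it alone. Origin under its foot.
- hex_key: Black hex key, 95 mm long, lying beside the stand. Leave it alone. Origin near the middle of its long leg.
- caliper: Caliper 235 mm long, lying flat. Leave it alone. Origin under it.
- gauge_case: Wooden case 200 x 130 x 45 mm. Leave it alone. Origin under its centre.
- spray_can: Spray can 52 mm across, 160 mm tall. Leave it alone. Origin under its centre.
- v_block: Dark steel V-block 70 x 60 x 50 mm. Leave it alone. Origin under its centre.

How it is judged:
On the way, in this order (a step that is already met when the one before it is completed fails the run):
1. the slide is run down past its setting (head at least 0.4 mm below it) (value of joint ram below -0.0004 m), for 0.1 s.
2. the dial is brought back on zero (within about one division) with the backlash taken up by raising (head within 0.16 mm of its setting), the lever still loose (y of dial_zero in the frame of z_slide between -0.006 and 0.006 m and x of dial_zero in the frame of z_slide below 0 m and value of joint ram between -0.00016 and 0.00016 m and contact force between lock_lever and z_slide below 5 N), for 0.3 s.
3. the lock lever is pushed firmly down against its bite, with at least about 10 N at its ball (50 N inside the clamp) (y of dial_zero in the frame of z_slide between -0.006 and 0.006 m and x of dial_zero in the frame of z_slide below 0 m and value of joint ram between -0.00016 and 0.00016 m and contact force between lock_lever and z_slide above 50 N), for 0.1 s.
At the end, for the whole second after the job is handed in: The dial's zero line stands within 6 mm (about one division) of the index, the head is within 0.16 mm of its setting (backlash taken up by raising), the lock lever is left down where it bites and still bears in its clamp (over 8 N inside it), and wheel and lever are at rest (y of dial_zero in the frame of z_slide between -0.006 and 0.006 m and x of dial_zero in the frame of z_slide below 0 m and value of joint ram between -0.00016 and 0.00016 m and contact force between lock_lever and z_slide above 8 N and angular speed of each of handwheel, lock_lever below 0.05 rad/s); the robot touches nothing.
It fails at once if the clamp is overtightened (195 N inside it, which is 25 N at the lever's ball) (contact force between lock_lever and z_slide above 195 N).
It fails at once if a bystander is disturbed (moved more than 15 mm) (distance of any of sheet_cover, datum_sphere, hex_key, caliper, gauge_case, spray_can, v_block from where it was at the start of the episode above 0.015 m).
It also fails if it takes over 67 s, if anything falls off the work surface, if the arm or the gripper's body presses on something with over 40 N, if the wrist force passes 120 N, or if a joint passes its speed limit or range.

## Robot

A 6-joint arm with a two-finger parallel gripper is mounted at the origin on the work surface. World frame = base frame: x ahead of the robot, y to its left, z up, the work surface at z = 0. Lengths are in m, angles in rad, forces in N, time in s.
With the tool pointing down it reaches from about 0.25 to 0.8 m from the base axis. Payload 3.9 kg.
Tool frame: the origin (TCP) lies at the very end of the fingers, on their centre line; the grasp point (between the pads) lies 19 mm behind it (ctrl.grip_depth is the distance from the TCP to the grasp point, in m); y points along the fingers, z is the direction in which the jaws open and shut, and the axes are right-handed (so a half turn about y gives the same grasp; the last joint's range is limited). The gripper opens to 85 mm and grips with 20 to 120 N. Pads are 22 mm wide; open, the fingers measure 114 mm over their backs; the gripper's body (76 mm by 85 mm) begins 54 mm behind the grasp point. The pads swing forward as they close: fully open they stand 13 mm farther back than shut.
Start: joints at [-1.262, 0.26, -0.138, 1.173, 0, 1.571], TCP at [0.16, -0.5, 0.231] pointing down, gripper open.
Joint ranges: [-2.78, 2.78], [-0.83, 1.72], [-1.28, 1.37], [-1.9, 2.12], [-1.57, 1.48], [-3.14, 3.14]. Speed limits (rad/s): [2.57, 2.57, 3.14, 3.14, 3.14, 3.14].

## Interface

Orientations are given as a unit quaternion [x, y, z, w].
In Python, from station import status, viewer, ctrl gives the robot as it stands. The module is installed in compiled form; this text tells all that it offers.
- The arm moves only by the tool drive_tool, never from a script. Its argument "motion" is a list of rows, each an object with "travel": the shift along the world's x, y, z in mm, a list of three; "turn": the turn about the world's z in rad; "fingers": the opening in per cent of the stroke, from 0 (shut) to 100 (fully open). In form: [{"travel": [x, y, z], "turn": turn, "fingers": fingers}, ...]. A call has 1 to 12 rows; each row is the pose to reach, as a shift and turn from the pose commanded when the call began; what a row does not reach only later rows make up. A row lasts 1/12 s, in which the tool goes at most 41.7 mm and 7.16 degrees, less where a joint would pass 70% of its speed; a pose out of reach is approached as far as the arm can. A call with a gripper value outside its range is refused whole. The fingers move at their own pace and stop on an object; "force" is the grip in N (left out, the last holds). Time passes only in rows, so rows that repeat a pose let the fingers close. It gives the time, the measured TCP pose, the force and the opening at its end, in the units of the state.
- status.state(): the state, without advancing time (a new reading comes with each control period).
- viewer.get_image(name): name is "scene" or "top"; returns a dict with "frame" (480x640x3 uint8, red, green, blue), "range_z" (480x640 float32, m along the optical axis (not along the pixel's ray), 0 where there is no reading), "fov_y" (degrees; the focal length in pixels is half the picture's height over the tangent of half this angle, whatever the lens; pixels are square), "cx", "cy" (the principal point, pixels), "extrinsics" (4x4, takes a point from world to camera coordinates). Camera axes: x right, y up, looking along -z (the intrinsics and any distortion apply to the point x, -y, -z); pixel columns grow to the right and rows downward; lengths in m; the calibration is good to about 2 mm. A picture is of the moment at which its call begins.
- ctrl.hand_in(): hands the job in, once; it reports no verdict.
The state is a dict: "clock": time; "joint_pos": joint angles; "joint_vel": joint speeds; "tau": joint torques, N m; "tcp_pos": TCP position; "tool_rot": TCP orientation; "wrist_force": force on the tool from outside, world axes, zero at the start; "torque": the same for the moment, N m; "opening": finger opening in m.
Only numpy, scipy, OpenCV 4.12 (cv2) and the standard library are available. Lean on these libraries where they do the work, as an engineer would, in place of code of your own. Each camera call takes 0.05 s, during which the arm holds its last target.

## Working session

There is one attempt and no reset: what is moved stays moved. The work goes in short steps, Python scripts to look and compute and a tool call to move; the robot and the scene stay as the last step left them, time stands still between calls to the robot, and variables do not carry over. Pictures are saved under pics/ and viewed, and the job is handed in when it is done.

Besides the shell and the picture viewer there is one more tool, called after ">>>" by a JSON object that holds its "name" and its "arguments", one argument or row to a line. drive_tool: Moves the arm, as the interface text tells. Its arguments: {"type":"object","properties":{"motion":{"type":"array","items":{"type":"object","properties":{"travel":{"type":"array","items":{"type":"number"}},"turn":{"type":"number"},"fingers":{"type":"number"}}}},"force":{"type":"number"}},"required":["motion"]}

```bash
mkdir -p pics; cat > h.py <<'E'
import numpy as np, cv2
from station import status, viewer, ctrl
def grab(n,tag):
    d=viewer.get_image(n); cv2.imwrite(f'pics/{tag}_{n}.png',d['frame'][:,:,::-1]); np.savez(f'pics/{tag}_{n}.npz',**{k:np.array(v) for k,v in d.items()}); return d
E
python3 - <<'E'
from h import *
for n in('scene','top'):
    d=grab(n,'a'); print({k:d[k] for k in d if k not in('frame','range_z')})
print(status.state())
E
```

```text
{'fov_y': 54.63102517240134, 'cx': 306.3948061389171, 'cy': 244.49702468372308, 'extrinsics': array([[ 0.8630772 ,  0.50487865,  0.01397493, -0.46633622],
       [-0.40037813,  0.66704531,  0.62828967,  0.12209292],
       [ 0.30788813, -0.54785775,  0.77785396, -1.52132043],
       [ 0.        ,  0.        ,  0.        ,  1.        ]])}
{'fov_y': 49.123817041182264, 'cx': 318.25468892637616, 'cy': 232.40959462352228, 'extrinsics': array([[-2.85081462e-02, -9.99576974e-01, -5.75836115e-03,
        -3.30899523e-02],
       [ 9.82152775e-01, -2.90816931e-02,  1.85822987e-01,
        -6.06141510e-01],
       [-1.85911842e-01, -3.58121503e-04,  9.82566364e-01,
        -1.64459625e+00],
       [ 0.00000000e+00,  0.00000000e+00,  0.00000000e+00,
         1.00000000e+00]])}
{'clock': 0.1, 'joint_pos': array([-1.26200918e+00,  2.60601704e-01, -1.39257132e-01,  1.17269929e+00,
        3.73212689e-06,  1.57082184e+00]), 'joint_vel': array([ 1.37795929e-03, -2.93793756e-03,  1.06586357e-03,  4.88033013e-04,
        9.03829225e-05, -1.26664836e-03]), 'tau': array([-1.45019749e-04, -4.06509018e+01,  2.54527617e+01,  1.00815733e-02,
        8.99920224e-05, -1.78960181e-05]), 'tcp_pos': array([ 0.15936168, -0.499577  ,  0.2305504 ]), 'tool_rot': array([-0.10882506,  0.69931252, -0.69808116,  0.10863608]), 'wrist_force': array([-0.09734431,  0.50774208,  0.29304143]), 'torque': array([ 0.02204134, -0.02541106, -0.03825752]), 'opening': 0.08549635489406532}
```

View pics/a_scene.png

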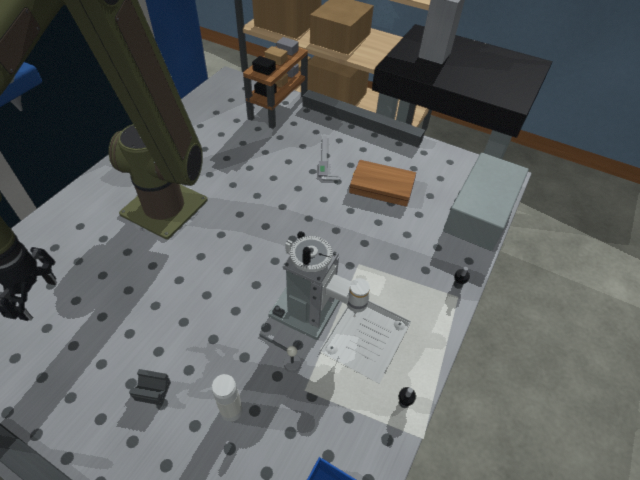

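View pics/a_top.png

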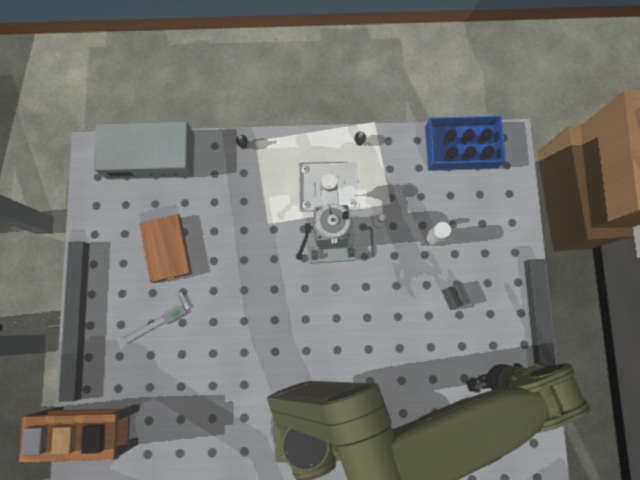

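```bash
python3 - <<'E'
import cv2
a=cv2.imread('pics/a_scene.png')[220:350,250:400]; cv2.imwrite('pics/a_sc.png',cv2.resize(a,None,fx=5,fy=4.6,interpolation=cv2.INTER_CUBIC))
a=cv2.imread('pics/a_top.png')[190:280,280:400]; cv2.imwrite('pics/a_tc.png',cv2.resize(a,None,fx=6.5,fy=6.5,interpolation=cv2.INTER_CUBIC))
E
```

```text
(no output)
```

View pics/a_sc.png

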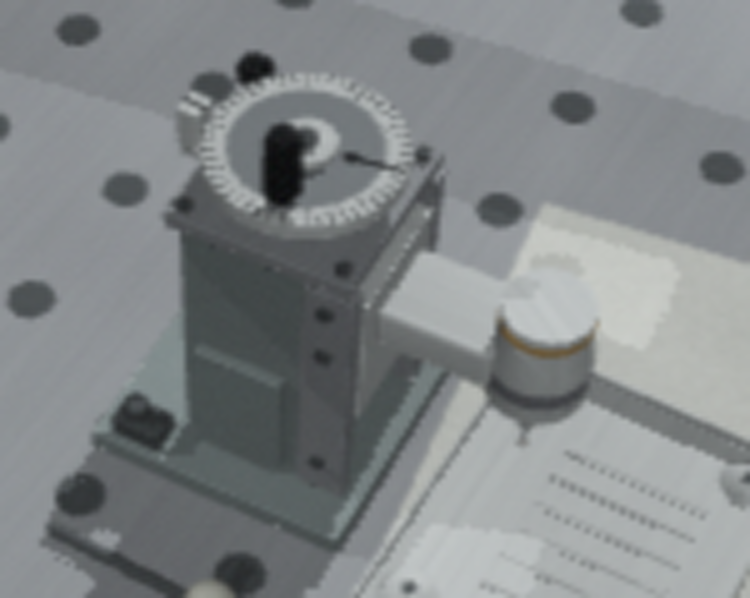

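View pics/a_tc.png

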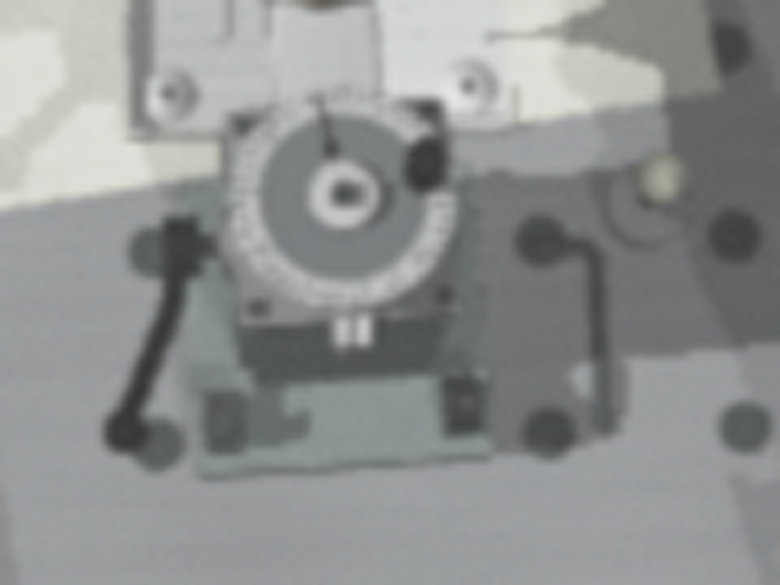

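```bash
cat >> h.py <<'E'
def cloud(d):
    H,W=d['range_z'].shape; f=H/2/np.tan(np.radians(float(d['fov_y']))/2)
    v,u=np.mgrid[0:H,0:W]; Z=d['range_z']
    P=np.stack([(u-d['cx'])/f*Z,-(v-d['cy'])/f*Z,-Z],-1)
    E=d['extrinsics']; return (P-E[:3,3])@E[:3,:3]
def ray(d,u,v,z):
    f=240/np.tan(np.radians(float(d['fov_y']))/2); E=d['extrinsics']
    r=np.array([(u-d['cx'])/f,-(v-d['cy'])/f,-1])@E[:3,:3]; c=-E[:3,3]@E[:3,:3]
    return c+r*(z-c[2])/r[2]
def proj(d,p):
    f=240/np.tan(np.radians(float(d['fov_y']))/2); E=d['extrinsics']; q=E[:3,:3]@p+E[:3,3]
    return d['cx']+f*q[0]/-q[2], d['cy']-f*q[1]/-q[2]
E
python3 - <<'E'
from h import *
from scipy.optimize import least_squares
for n in('top','scene'):
    d=dict(np.load(f'pics/a_{n}.npz')); P=cloud(d)
    print(n,'cam',-d['extrinsics'][:3,3]@d['extrinsics'][:3,:3])
    ok=d['range_z']>0
    t=ok&(abs(P[...,2])<.02); print('table z',np.percentile(P[t][:,2],[5,50,95]))
    g=ok&(P[...,0]>.4)&(P[...,0]<.75)&(abs(P[...,1])<.2)
    for lo,hi in((.25,.268),(.27,.33)):
        m=g&(P[...,2]>lo)&(P[...,2]<hi); q=P[m]; print(lo,m.sum(),q.mean(0).round(4),q.min(0).round(4),q.max(0).round(4))
        if lo==.25:
            hull=cv2.convexHull(q[:,:2].astype(np.float32)*1000)[:,0]
            print('circ',cv2.minEnclosingCircle(hull), cv2.fitEllipse(hull))
E
```

```text
top cam [ 0.28863032 -0.05129254  1.72836944]
table z [-0.00628368  0.00068319  0.00841938]
0.25 891 [ 0.598  -0.0905  0.2589] [ 0.5356 -0.1403  0.2501] [ 0.6502 -0.0449  0.268 ]
circ ((593.2913818359375, -93.71495819091797), 57.88456726074219) ((596.0755004882812, -92.94535827636719), (95.35209655761719, 115.44869232177734), 92.75212860107422)
0.27 55 [ 0.6047 -0.1246  0.2998] [ 0.5906 -0.136   0.27  ] [ 0.6153 -0.0848  0.3185]
scene cam [ 0.91976399 -0.6794655   1.11317242]
table z [-0.00294855  0.00108934  0.00636142]
0.25 1096 [ 0.6024 -0.0937  0.259 ] [ 0.5354 -0.1423  0.2501] [ 0.6522 -0.0422  0.2678]
circ ((593.6884765625, -93.7696304321289), 58.57081985473633) ((595.8278198242188, -92.74938201904297), (97.6181640625, 116.13494873046875), 93.53810119628906)
0.27 133 [ 0.6115 -0.1297  0.2956] [ 0.5999 -0.1371  0.2701] [ 0.6188 -0.0869  0.3173]
```

```bash
python3 - <<'E'
from h import *
from scipy.optimize import least_squares
for n in('top','scene'):
    d=dict(np.load(f'pics/a_{n}.npz')); P=cloud(d); ok=d['range_z']>0
    g=ok&(P[...,0]>.5)&(P[...,0]<.7)&(P[...,1]>-.2)&(P[...,1]<0)&(P[...,2]>.25)&(P[...,2]<.268)
    ys,xs=np.nonzero(g)
    R=np.array([ray(d,u,v,.258)[:2] for u,v in zip(xs,ys)])
    c=np.array([.6,-.092])
    k=np.hypot(*(R-c).T)<.056; 
    # boundary in angular bins
    for it in range(3):
        a=np.arctan2(R[:,1]-c[1],R[:,0]-c[0]); r=np.hypot(*(R-c).T); pts=[]
        for b in np.arange(-np.pi,np.pi,.15):
            s=(a>=b)&(a<b+.15)
            if s.sum()>5 and r[s].max()<.056: pts.append(R[s][r[s].argmax()])
        pts=np.array(pts)
        s=least_squares(lambda p:np.hypot(pts[:,0]-p[0],pts[:,1]-p[1])-p[2],[*c,.05],loss='soft_l1',f_scale=.002); c=s.x[:2]
    print(n,s.x.round(4),len(pts))
    far=(np.hypot(*(R-c).T)>.054); print('post',R[far].mean(0),far.sum())
    # intensity annulus
    F=d['frame'].astype(int).sum(2)
    vv,uu=np.mgrid[190:300,260:400]
    # hub
    u0,v0=proj(d,np.array([*c,.258])); print('centre px',u0,v0)
    # polar unwrap for inspection
    ang=np.radians(np.arange(0,360,.5)); rad=np.linspace(.005,.07,65)
    m=np.array([[proj(d,np.array([c[0]+q*np.cos(t),c[1]+q*np.sin(t),.258])) for t in ang] for q in rad],np.float32)
    im=cv2.remap(d['frame'],m[...,0],m[...,1],cv2.INTER_CUBIC)
    cv2.imwrite(f'pics/a_pol_{n}.png',cv2.resize(im[:,:,::-1],(720,260)))
E
python3 -c "
import cv2,numpy as np
cv2.imwrite('pics/a_pol.png',np.vstack([cv2.imread('pics/a_pol_%s.png'%n) for n in('top','scene')]))"
```

```text
top [ 0.6008 -0.0924  0.0492] 40
post [ 0.54093862 -0.0946431 ] 24
centre px 332.4629300356197 220.33468747933165
scene [ 0.6026 -0.0933  0.0511] 39
post [ 0.54227117 -0.09554583] 33
centre px 310.795687732722 252.79401847944533
```

View pics/a_pol.png

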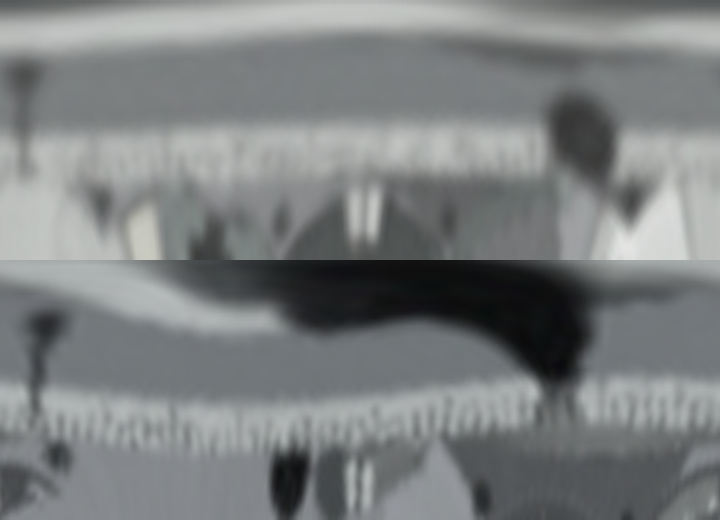

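```bash
python3 - <<'E'
from h import *
from scipy.spatial.transform import Rotation as Ro
c=np.array([.6015,-.093])
for n,L in(('top',[(322,95),(333,155)]),('scene',[(345,155),(395,165)])):
    d=dict(np.load(f'pics/a_{n}.npz')); P=cloud(d); ok=d['range_z']>0
    for (a,b) in L:
        u,v=(280+a/6.5-.42,190+b/6.5-.42) if n=='top' else (250+a/5-.4,220+b/4.6-.4)
        p=ray(d,u,v,.258)[:2]-c; print(n,p,np.degrees(np.arctan2(p[1],p[0])),np.hypot(*p))
    m=ok&(np.hypot(P[...,0]-c[0],P[...,1]-c[1])<.015); print('hub z',np.percentile(P[m][:,2],[5,50,90,100]),m.sum())
    m=ok&(np.hypot(P[...,0]-.609,P[...,1]+.128)<.02)&(P[...,2]>.3); print(P[m].mean(0),P[m].max(0),m.sum())
    # lever: dark pixels, y range
    F=d['frame'].max(2)
    m=ok&(F<45)&(P[...,2]>.06)&(P[...,2]<.24)&(P[...,1]>-.06)&(P[...,1]<.05)&(P[...,0]>.42)&(P[...,0]<.66)
    q=P[m]; vv,uu=np.nonzero(m); o=q[:,0].argsort(); print('lever',m.sum())
    for i in o[::max(1,len(o)//25)]: print(uu[i],vv[i],q[i].round(4))
s=status.state(); print(Ro.from_quat(s['tool_rot']).as_matrix().round(3))
E
```

```text
top [0.04703765 0.00862758] 10.393590042858726 0.04782233143580242
top [0.01967819 0.00465604] 13.311890794582014 0.020221522349493235
hub z [0.25697061 0.26475219 0.2691232  0.27097862] 89
[ 0.60720313 -0.12772406  0.31127964] [ 0.61533234 -0.12029314  0.31851079] 34
lever 0
scene [0.01748721 0.00773521] 23.861513604870055 0.019121608660796954
scene [0.04056604 0.01411756] 19.188618685490137 0.042952408303304136
hub z [0.25905357 0.2653203  0.2690265  0.27181846] 66
[ 0.61091546 -0.12960705  0.30942155] [ 0.61860824 -0.11913839  0.31725019] 61
lever 24
298 234 [0.5089 0.0047 0.1694]
299 233 [0.5097 0.0086 0.1701]
300 232 [0.5112 0.0114 0.1723]
298 237 [0.5114 0.0006 0.1627]
298 236 [ 0.5127 -0.0014  0.1697]
300 233 [0.5128 0.0086 0.172 ]
299 234 [0.513  0.0032 0.1735]
299 236 [0.5135 0.0023 0.1663]
301 232 [0.514  0.0119 0.1734]
299 235 [0.5143 0.001  0.1724]
300 234 [0.5144 0.006  0.1714]
300 235 [0.5151 0.0047 0.1691]
299 237 [ 0.5157 -0.0013  0.1673]
301 233 [0.5162 0.0082 0.1744]
300 236 [0.5165 0.0024 0.1682]
301 235 [0.5175 0.006  0.1692]
301 234 [0.5181 0.005  0.1747]
303 233 [0.5189 0.0139 0.1703]
302 234 [0.5193 0.0082 0.1722]
302 235 [0.5198 0.0073 0.1692]
301 236 [0.5198 0.002  0.1705]
302 233 [0.5199 0.007  0.1778]
303 234 [0.5208 0.0108 0.1705]
303 235 [0.5215 0.0097 0.1678]
[[-0.953 -0.001  0.304]
 [-0.304  0.002 -0.953]
 [-0.    -1.    -0.002]]
```

>>> {"name": "drive_tool", "arguments": {
  "motion": [
    {"travel": [0, 0, 40], "turn": 0, "fingers": 50},
    {"travel": [0, 0, 80], "turn": 0.1, "fingers": 50},
    {"travel": [0, 0, 120], "turn": 0.2, "fingers": 50},
    {"travel": [30, 25, 130], "turn": 0.32, "fingers": 50},
    {"travel": [60, 50, 134], "turn": 0.44, "fingers": 50},
    {"travel": [90, 74, 134], "turn": 0.56, "fingers": 50},
    {"travel": [120, 99, 134], "turn": 0.68, "fingers": 50},
    {"travel": [150, 124, 134], "turn": 0.8, "fingers": 50},
    {"travel": [180, 149, 134], "turn": 0.92, "fingers": 50},
    {"travel": [210, 174, 134], "turn": 1.04, "fingers": 50},
    {"travel": [240, 198, 134], "turn": 1.15, "fingers": 50},
    {"travel": [270, 223, 134], "turn": 1.257, "fingers": 50}
  ],
  "force": 40
}}

```text
clock: 1.1
tcp_pos: [0.4306, -0.2756, 0.365]
tool_rot: [0.5, -0.5, 0.5, -0.5]
wrist_force: [0.4, 0.2, -0.0]
opening: 0.0424
```

>>> {"name": "drive_tool", "arguments": {
  "motion": [
    {"travel": [30, 25, 0], "turn": 0, "fingers": 50},
    {"travel": [60, 50, 0], "turn": 0, "fingers": 50},
    {"travel": [90, 75, 0], "turn": 0, "fingers": 50},
    {"travel": [120, 99, 0], "turn": 0, "fingers": 50},
    {"travel": [150, 124, 0], "turn": 0, "fingers": 50},
    {"travel": [180, 149, 0], "turn": 0, "fingers": 50},
    {"travel": [180, 149, 0], "turn": 0, "fingers": 50},
    {"travel": [180, 149, 0], "turn": 0, "fingers": 50}
  ]
}}

```text
clock: 1.77
tcp_pos: [0.6107, -0.1265, 0.3633]
tool_rot: [-0.5, 0.501, -0.5, 0.499]
wrist_force: [-0.1, -0.4, 0.5]
opening: 0.0424
```

```bash
python3 - <<'E'
from h import *
from scipy.spatial.transform import Rotation as Ro
d=grab('scene','b'); t=grab('top','b')
for n,q in(('sc',d),('tp',t)):
    u,v=map(int,proj(q,np.array([.605,-.1,.28]))); a=q['frame'][v-60:v+60,u-75:u+75,::-1]; cv2.imwrite(f'pics/b_{n}.png',cv2.resize(a,None,fx=5,fy=4.8,interpolation=cv2.INTER_CUBIC)); print(u-75,v-60)
s=status.state(); print(s); print(Ro.from_quat(s['tool_rot']).as_matrix().round(3))
E
```

```text
235 189
260 157
{'clock': 1.8667, 'joint_pos': array([-2.07356647e-01,  4.35982056e-01,  4.69929718e-01,  1.60641236e+00,
       -4.70129205e-04,  1.36821750e+00]), 'joint_vel': array([-0.02136045, -0.02220694, -0.00685745, -0.0007032 ,  0.0020879 ,
        0.00127405]), 'tau': array([ 9.48231407e-01, -4.94341457e+01,  2.56818777e+01, -8.52027931e-02,
        4.86699853e-02, -6.01512738e-05]), 'tcp_pos': array([ 0.60905288, -0.12828681,  0.36470538]), 'tool_rot': array([-0.49926649,  0.50159485, -0.50079063,  0.49834157]), 'wrist_force': array([0.51787194, 0.08962644, 0.59516471]), 'torque': array([-0.01643059,  0.01150798, -0.06208212]), 'opening': 0.04270631207846203}
[[-0.005 -0.002  1.   ]
 [-1.    -0.    -0.005]
 [ 0.    -1.    -0.002]]
```

View pics/b_sc.png

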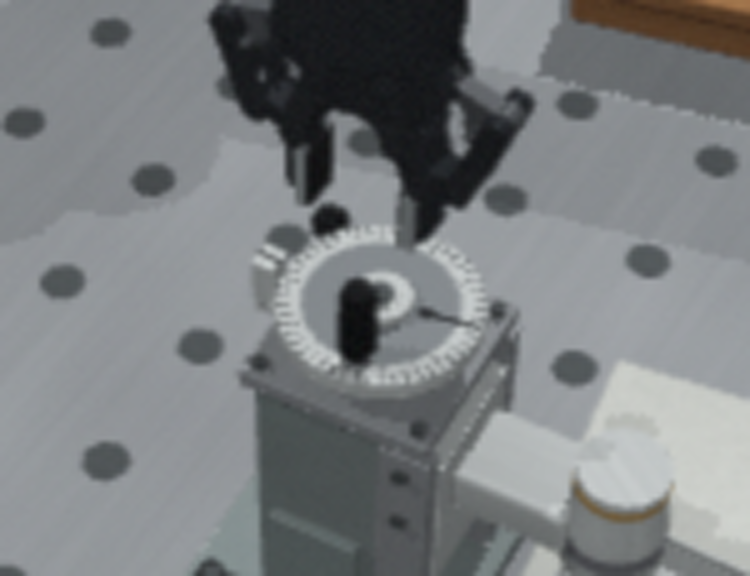

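View pics/b_tp.png

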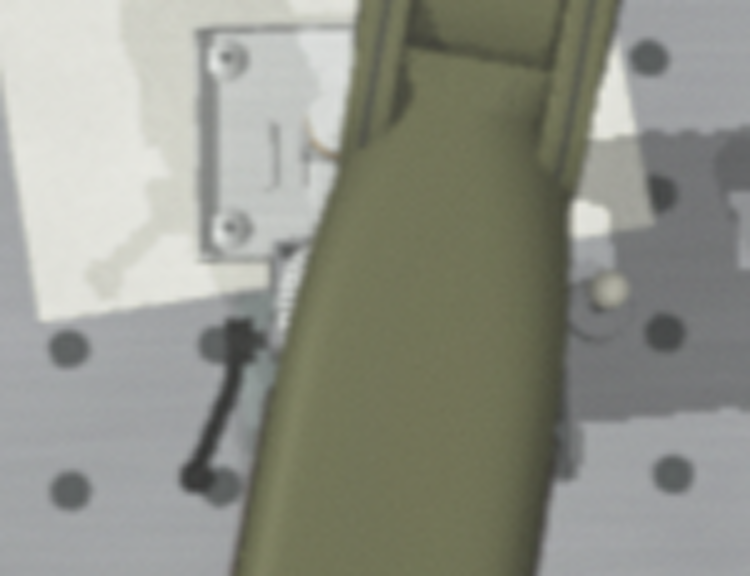

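>>> {"name": "drive_tool", "arguments": {
  "motion": [
    {"travel": [0, 0, -30], "turn": 0, "fingers": 50},
    {"travel": [0, 0, -60], "turn": 0, "fingers": 50},
    {"travel": [0, 0, -87], "turn": 0, "fingers": 50},
    {"travel": [0, 0, -87], "turn": 0, "fingers": 50},
    {"travel": [0, 0, -87], "turn": 0, "fingers": 0},
    {"travel": [0, 0, -87], "turn": 0, "fingers": 0},
    {"travel": [0, 0, -87], "turn": 0, "fingers": 0},
    {"travel": [0, 0, -87], "turn": 0, "fingers": 0},
    {"travel": [0, 0, -87], "turn": 0, "fingers": 0}
  ],
  "force": 40
}}

```text
clock: 2.62
tcp_pos: [0.6107, -0.1289, 0.2807]
tool_rot: [0.498, -0.5, 0.503, -0.499]
wrist_force: [0.2, -1.9, 3.8]
opening: 0.0166
```

```bash
cat >> h.py <<'E'
def crop(n,tag,p=(.605,-.1,.28),w=75,h=60,fx=5):
    q=grab(n,tag); u,v=map(int,proj(q,np.array(p))); a=q['frame'][v-h:v+h,u-w:u+w,::-1]
    cv2.imwrite(f'pics/{tag}_{n}c.png',cv2.resize(a,None,fx=fx,fy=fx*.98,interpolation=cv2.INTER_CUBIC)); print(u-w,v-h); return q
E
python3 - <<'E'
from h import *
crop('scene','c'); s=status.state(); print(s['tcp_pos'],s['wrist_force'],s['opening'])
E
```

```text
235 189
[ 0.61082085 -0.12891479  0.28060209] [-1.09299313 -2.57995479  5.75073609] 0.016938458490335085
```

View pics/c_scenec.png

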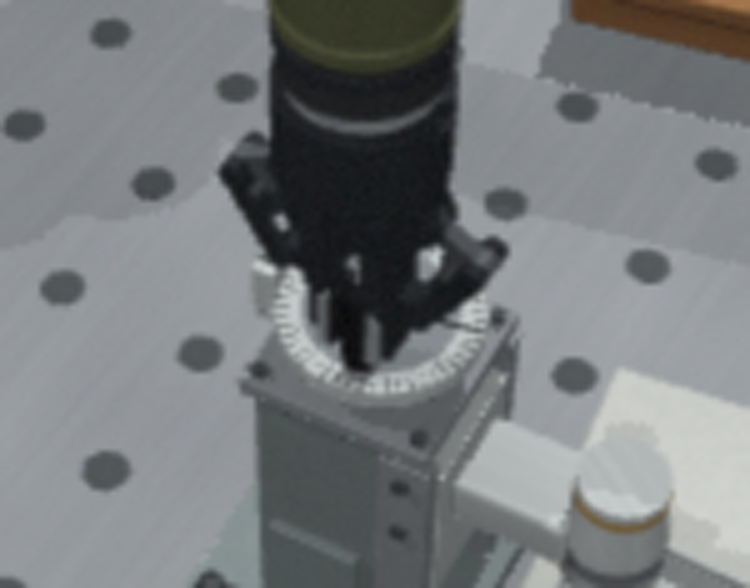

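```bash
cat > arc.py <<'E'
import numpy as np,sys,json
a0,a1,n=float(sys.argv[1]),float(sys.argv[2]),int(sys.argv[3]); R=float(sys.argv[4]) if len(sys.argv)>4 else 36
for a in np.linspace(a0,a1,n+1)[1:]:
    r=np.radians(a);q=np.radians(a0); print('%.0f: [%.1f, %.1f, 0]'%(a,R*(np.cos(r)-np.cos(q)),R*(np.sin(r)-np.sin(q))))
E
python3 arc.py -76 20 12
```

```text
-68: [4.8, 1.6, 0]
-60: [9.3, 3.8, 0]
-52: [13.5, 6.6, 0]
-44: [17.2, 9.9, 0]
-36: [20.4, 13.8, 0]
-28: [23.1, 18.0, 0]
-20: [25.1, 22.6, 0]
-12: [26.5, 27.4, 0]
-4: [27.2, 32.4, 0]
4: [27.2, 37.4, 0]
12: [26.5, 42.4, 0]
20: [25.1, 47.2, 0]
```

>>> {"name": "drive_tool", "arguments": {
  "motion": [
    {"travel": [4.8, 1.6, 0], "turn": 0, "fingers": 0},
    {"travel": [9.3, 3.8, 0], "turn": 0, "fingers": 0},
    {"travel": [13.5, 6.6, 0], "turn": 0, "fingers": 0},
    {"travel": [17.2, 9.9, 0], "turn": 0, "fingers": 0},
    {"travel": [20.4, 13.8, 0], "turn": 0, "fingers": 0},
    {"travel": [23.1, 18, 0], "turn": 0, "fingers": 0}
  ]
}}

```text
clock: 3.17
tcp_pos: [0.6329, -0.1122, 0.2805]
tool_rot: [0.499, -0.5, 0.503, -0.498]
wrist_force: [-3.9, -5.9, 7.6]
opening: 0.0168
```

>>> {"name": "drive_tool", "arguments": {
  "motion": [
    {"travel": [2.0, 4.6, 0], "turn": 0, "fingers": 0},
    {"travel": [3.4, 9.4, 0], "turn": 0, "fingers": 0},
    {"travel": [4.1, 14.4, 0], "turn": 0, "fingers": 0},
    {"travel": [4.1, 19.4, 0], "turn": 0, "fingers": 0},
    {"travel": [3.4, 24.4, 0], "turn": 0, "fingers": 0},
    {"travel": [2.0, 29.2, 0], "turn": 0, "fingers": 0}
  ]
}}

```text
clock: 3.67
tcp_pos: [0.6364, -0.0833, 0.2804]
tool_rot: [0.499, -0.499, 0.504, -0.498]
wrist_force: [0.0, -6.4, 5.3]
opening: 0.017
```

```bash
python3 - <<'E'
from h import *
crop('scene','d'); s=status.state(); print(s['tcp_pos'],s['wrist_force'],s['opening'])
E
python3 arc.py 20 116 12
```

```text
235 189
[ 0.63591788 -0.08196519  0.28040542] [ 0.57326326 -3.15009153  6.81531445] 0.01733348087944018
28: [-2.0, 4.6, 0]
36: [-4.7, 8.8, 0]
44: [-7.9, 12.7, 0]
52: [-11.7, 16.1, 0]
60: [-15.8, 18.9, 0]
68: [-20.3, 21.1, 0]
76: [-25.1, 22.6, 0]
84: [-30.1, 23.5, 0]
92: [-35.1, 23.7, 0]
100: [-40.1, 23.1, 0]
108: [-45.0, 21.9, 0]
116: [-49.6, 20.0, 0]
```

View pics/d_scenec.png

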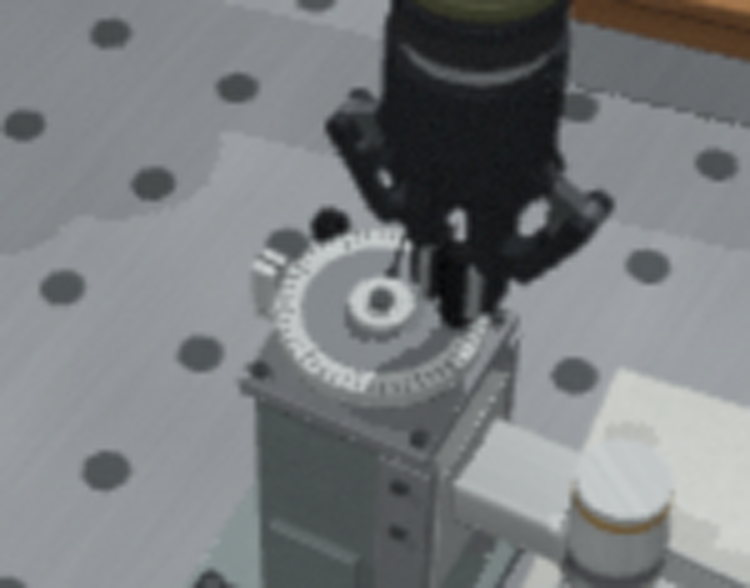

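>>> {"name": "drive_tool", "arguments": {
  "motion": [
    {"travel": [-2.0, 4.6, 0], "turn": 0, "fingers": 0},
    {"travel": [-4.7, 8.8, 0], "turn": 0, "fingers": 0},
    {"travel": [-7.9, 12.7, 0], "turn": 0, "fingers": 0},
    {"travel": [-11.7, 16.1, 0], "turn": 0, "fingers": 0},
    {"travel": [-15.8, 18.9, 0], "turn": 0, "fingers": 0},
    {"travel": [-20.3, 21.1, 0], "turn": 0, "fingers": 0},
    {"travel": [-25.1, 22.6, 0], "turn": 0, "fingers": 0},
    {"travel": [-30.1, 23.5, 0], "turn": 0, "fingers": 0},
    {"travel": [-35.1, 23.7, 0], "turn": 0, "fingers": 0}
  ]
}}

```text
clock: 4.47
tcp_pos: [0.604, -0.0578, 0.2806]
tool_rot: [0.497, -0.498, 0.504, -0.501]
wrist_force: [7.1, -2.2, 3.3]
opening: 0.0171
```

```bash
python3 - <<'E'
from h import *
crop('scene','e'); s=status.state(); print(s['tcp_pos'],s['wrist_force'],s['opening'])
E
python3 arc.py 92 188 12;python3 arc.py 188 260 9
```

```text
235 189
[ 0.6025536  -0.057683    0.28056162] [ 3.08760539 -0.22269624  3.6719497 ] 0.01717796013206617
100: [-5.0, -0.5, 0]
108: [-9.9, -1.7, 0]
116: [-14.5, -3.6, 0]
124: [-18.9, -6.1, 0]
132: [-22.8, -9.2, 0]
140: [-26.3, -12.8, 0]
148: [-29.3, -16.9, 0]
156: [-31.6, -21.3, 0]
164: [-33.3, -26.1, 0]
172: [-34.4, -31.0, 0]
180: [-34.7, -36.0, 0]
188: [-34.4, -41.0, 0]
196: [1.0, -4.9, 0]
204: [2.8, -9.6, 0]
212: [5.1, -14.1, 0]
220: [8.1, -18.1, 0]
228: [11.6, -21.7, 0]
236: [15.5, -24.8, 0]
244: [19.9, -27.3, 0]
252: [24.5, -29.2, 0]
260: [29.4, -30.4, 0]
```

View pics/e_scenec.png

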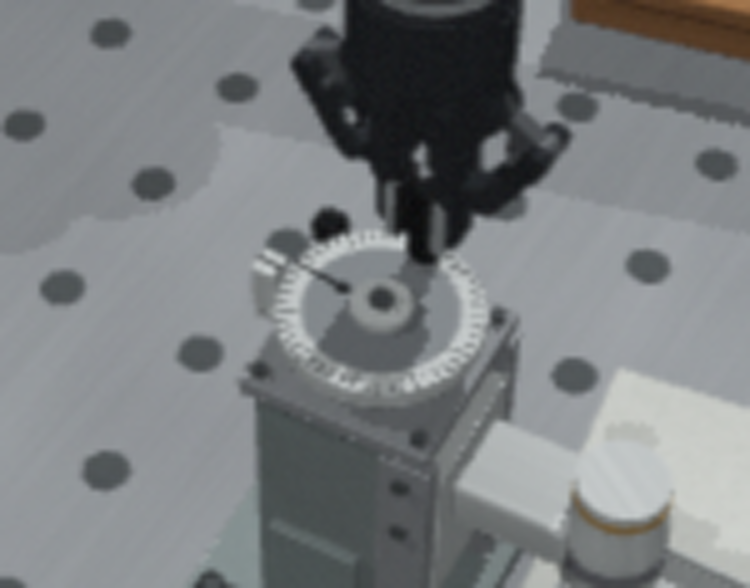

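>>> {"name": "drive_tool", "arguments": {
  "motion": [
    {"travel": [-5.0, -0.5, 0], "turn": 0, "fingers": 0},
    {"travel": [-9.9, -1.7, 0], "turn": 0, "fingers": 0},
    {"travel": [-14.5, -3.6, 0], "turn": 0, "fingers": 0},
    {"travel": [-18.9, -6.1, 0], "turn": 0, "fingers": 0},
    {"travel": [-22.8, -9.2, 0], "turn": 0, "fingers": 0},
    {"travel": [-26.3, -12.8, 0], "turn": 0, "fingers": 0},
    {"travel": [-29.3, -16.9, 0], "turn": 0, "fingers": 0},
    {"travel": [-31.6, -21.3, 0], "turn": 0, "fingers": 0},
    {"travel": [-33.3, -26.1, 0], "turn": 0, "fingers": 0},
    {"travel": [-34.4, -31.0, 0], "turn": 0, "fingers": 0},
    {"travel": [-34.7, -36.0, 0], "turn": 0, "fingers": 0},
    {"travel": [-34.4, -41.0, 0], "turn": 0, "fingers": 0}
  ]
}}

```text
clock: 5.52
tcp_pos: [0.5655, -0.0953, 0.2805]
tool_rot: [-0.497, 0.502, -0.5, 0.501]
wrist_force: [-3.1, 7.1, 10.3]
opening: 0.0169
```

>>> {"name": "drive_tool", "arguments": {
  "motion": [
    {"travel": [1.0, -4.9, 0], "turn": 0, "fingers": 0},
    {"travel": [2.8, -9.6, 0], "turn": 0, "fingers": 0},
    {"travel": [5.1, -14.1, 0], "turn": 0, "fingers": 0},
    {"travel": [8.1, -18.1, 0], "turn": 0, "fingers": 0},
    {"travel": [11.6, -21.7, 0], "turn": 0, "fingers": 0},
    {"travel": [15.5, -24.8, 0], "turn": 0, "fingers": 0},
    {"travel": [19.9, -27.3, 0], "turn": 0, "fingers": 0},
    {"travel": [24.5, -29.2, 0], "turn": 0, "fingers": 0},
    {"travel": [29.4, -30.4, 0], "turn": 0, "fingers": 0},
    {"travel": [29.4, -30.4, 0], "turn": 0, "fingers": 0},
    {"travel": [29.4, -30.4, 0], "turn": 0, "fingers": 0}
  ]
}}

```text
clock: 6.43
tcp_pos: [0.5941, -0.1294, 0.2804]
tool_rot: [0.499, -0.501, 0.502, -0.498]
wrist_force: [-4.5, -3.0, 10.8]
opening: 0.017
```

```bash
python3 - <<'E'
from h import *
crop('scene','f'); s=status.state(); print(s['tcp_pos'],s['wrist_force'],s['opening'])
E
python3 arc.py 260 188 9;python3 arc.py 188 116 9; python3 arc.py 116 92 6
```

```text
235 189
[ 0.59413999 -0.12936361  0.28046827] [-3.98317609 -3.2884115  10.28421047] 0.016714475474525075
252: [-4.9, 1.2, 0]
244: [-9.5, 3.1, 0]
236: [-13.9, 5.6, 0]
228: [-17.8, 8.7, 0]
220: [-21.3, 12.3, 0]
212: [-24.3, 16.4, 0]
204: [-26.6, 20.8, 0]
196: [-28.4, 25.5, 0]
188: [-29.4, 30.4, 0]
180: [-0.4, 5.0, 0]
172: [-0.0, 10.0, 0]
164: [1.0, 14.9, 0]
156: [2.8, 19.7, 0]
148: [5.1, 24.1, 0]
140: [8.1, 28.2, 0]
132: [11.6, 31.8, 0]
124: [15.5, 34.9, 0]
116: [19.9, 37.4, 0]
112: [2.3, 1.0, 0]
108: [4.7, 1.9, 0]
104: [7.1, 2.6, 0]
100: [9.5, 3.1, 0]
96: [12.0, 3.4, 0]
92: [14.5, 3.6, 0]
```

View pics/f_scenec.png

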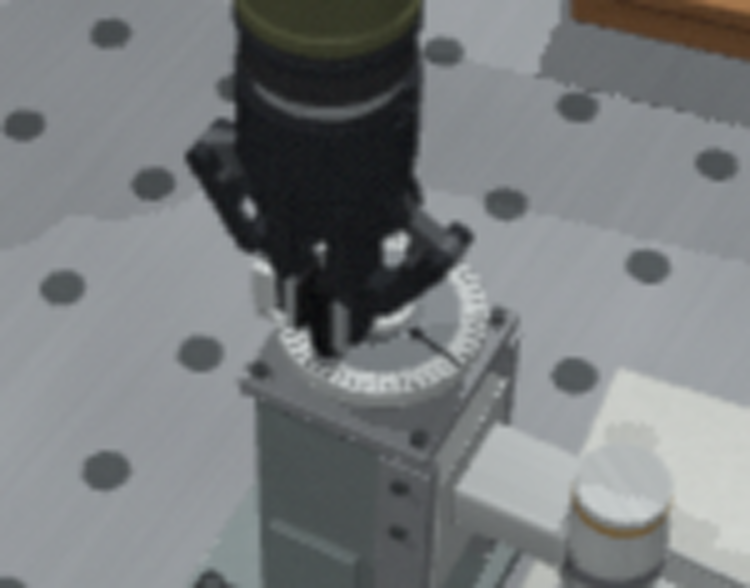

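>>> {"name": "drive_tool", "arguments": {
  "motion": [
    {"travel": [-4.9, 1.2, 0], "turn": 0, "fingers": 0},
    {"travel": [-9.5, 3.1, 0], "turn": 0, "fingers": 0},
    {"travel": [-13.9, 5.6, 0], "turn": 0, "fingers": 0},
    {"travel": [-17.8, 8.7, 0], "turn": 0, "fingers": 0},
    {"travel": [-21.3, 12.3, 0], "turn": 0, "fingers": 0},
    {"travel": [-24.3, 16.4, 0], "turn": 0, "fingers": 0},
    {"travel": [-26.6, 20.8, 0], "turn": 0, "fingers": 0},
    {"travel": [-28.4, 25.5, 0], "turn": 0, "fingers": 0},
    {"travel": [-29.4, 30.4, 0], "turn": 0, "fingers": 0}
  ]
}}

```text
clock: 7.23
tcp_pos: [0.5663, -0.101, 0.2807]
tool_rot: [0.499, -0.499, 0.504, -0.498]
wrist_force: [-1.0, -7.1, 8.5]
opening: 0.0169
```

>>> {"name": "drive_tool", "arguments": {
  "motion": [
    {"travel": [-0.4, 5.0, 0], "turn": 0, "fingers": 0},
    {"travel": [0, 10.0, 0], "turn": 0, "fingers": 0},
    {"travel": [1.0, 14.9, 0], "turn": 0, "fingers": 0},
    {"travel": [2.8, 19.7, 0], "turn": 0, "fingers": 0},
    {"travel": [5.1, 24.1, 0], "turn": 0, "fingers": 0},
    {"travel": [8.1, 28.2, 0], "turn": 0, "fingers": 0},
    {"travel": [11.6, 31.8, 0], "turn": 0, "fingers": 0},
    {"travel": [15.5, 34.9, 0], "turn": 0, "fingers": 0},
    {"travel": [19.9, 37.4, 0], "turn": 0, "fingers": 0}
  ]
}}

```text
clock: 7.98
tcp_pos: [0.5839, -0.062, 0.2802]
tool_rot: [0.5, -0.501, 0.502, -0.498]
wrist_force: [-5.6, -4.3, 10.6]
opening: 0.0169
```

>>> {"name": "drive_tool", "arguments": {
  "motion": [
    {"travel": [2.3, 1.0, 0], "turn": 0, "fingers": 0},
    {"travel": [4.7, 1.9, 0], "turn": 0, "fingers": 0},
    {"travel": [7.1, 2.6, 0], "turn": 0, "fingers": 0},
    {"travel": [7.1, 2.6, 0], "turn": 0, "fingers": 0},
    {"travel": [7.1, 2.6, 0], "turn": 0, "fingers": 0}
  ]
}}

```text
clock: 8.4
tcp_pos: [0.5915, -0.0589, 0.2802]
tool_rot: [0.499, -0.501, 0.502, -0.498]
wrist_force: [-3.9, -3.5, 10.1]
opening: 0.0169
```

```bash
cat >> h.py <<'E'
def polar(d,c,a0,a1,name,r0=.015,r1=.068):
    ang=np.radians(np.linspace(a0,a1,720)); rad=np.linspace(r0,r1,300)
    X=c[0]+np.outer(rad,np.cos(ang)); Y=c[1]+np.outer(rad,np.sin(ang)); E=d['extrinsics']
    q=np.stack([X,Y,np.full_like(X,.258)],-1)@E[:3,:3].T+E[:3,3]
    f=240/np.tan(np.radians(float(d['fov_y']))/2)
    im=cv2.remap(d['frame'],(d['cx']-f*q[...,0]/q[...,2]).astype(np.float32),(d['cy']+f*q[...,1]/q[...,2]).astype(np.float32),cv2.INTER_CUBIC)
    cv2.imwrite(name,im[:,:,::-1])
E
python3 - <<'E'
from h import *
d=crop('scene','g'); s=status.state(); print(s['tcp_pos'],s['wrist_force'],s['opening'])
polar(d,(.6026,-.0933),140,230,'pics/g_pol.png')
E
```

```text
235 189
[ 0.59152888 -0.05888918  0.28024097] [-4.81505064 -2.74295658 10.23088412] 0.016637597364257843
```

View pics/g_scenec.png

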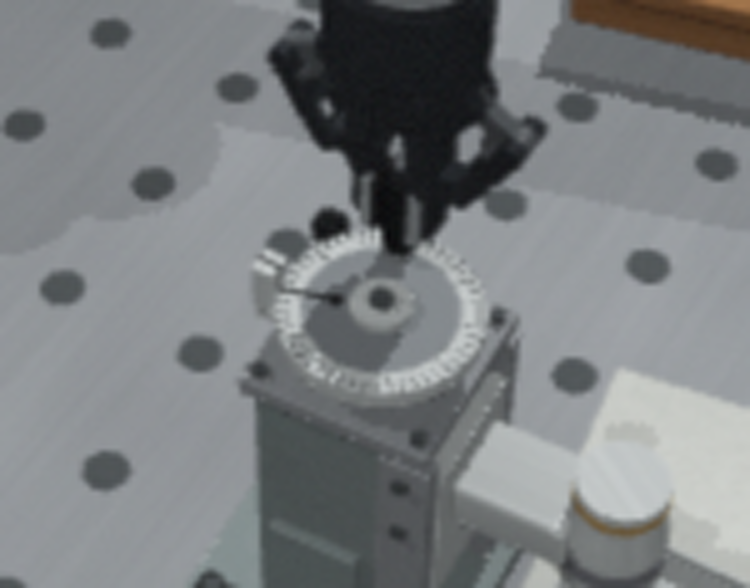

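View pics/g_pol.png

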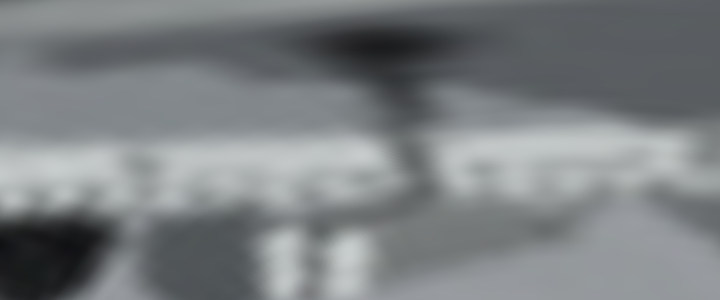

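```bash
python3 - <<'E'
from h import *
d=dict(np.load('pics/g_scene.npz'))
F=d['frame'][230:270,280:345,::-1]; cv2.imwrite('pics/g_z.png',cv2.resize(F,None,fx=12,fy=12,interpolation=cv2.INTER_CUBIC))
E
```

```text
(no output)
```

View pics/g_z.png

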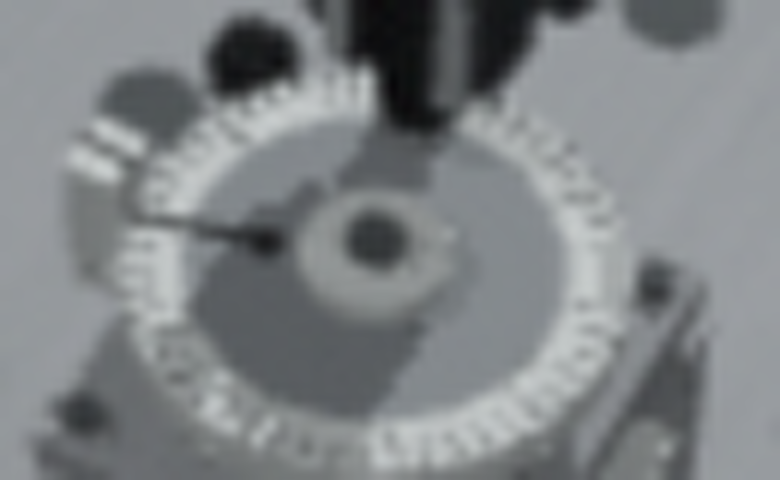

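```bash
cat >> h.py <<'E'
def zang(d,C,pts,x0=280,y0=230,k=12):
    R=lambda p: ray(d,x0+(p[0]+.5)/k-.5,y0+(p[1]+.5)/k-.5,.258)[:2]
    c=R(C); print('centre',c)
    for p in pts:
        q=R(p)-c; print(p,'ang %.1f r %.1f'%(np.degrees(np.arctan2(q[1],q[0]))%360,1e3*np.hypot(*q)))
E
python3 - <<'E'
from h import *
d=dict(np.load('pics/g_scene.npz'))
zang(d,(377,265),[(107,154),(130,165),(135,215),(200,228),(265,242),(187,265),(568,265),(375,115),(375,415)])
E
```

```text
centre [ 0.6012329  -0.09014657]
(107, 154) ang 183.2 r 59.8
(130, 165) ang 183.6 r 54.5
(135, 215) ang 196.2 r 48.9
(200, 228) ang 196.0 r 35.7
(265, 242) ang 196.3 r 22.5
(187, 265) ang 211.0 r 37.0
(568, 265) ang 31.0 r 37.2
(375, 115) ang 120.6 r 37.9
(375, 415) ang 299.4 r 36.3
```

>>> {"name": "drive_tool", "arguments": {
  "motion": [
    {"travel": [1.8, 0.4, 0], "turn": 0, "fingers": 0},
    {"travel": [3.6, 0.8, 0], "turn": 0, "fingers": 0},
    {"travel": [5.4, 1.1, 0], "turn": 0, "fingers": 0},
    {"travel": [7.0, 1.3, 0], "turn": 0, "fingers": 0},
    {"travel": [7.0, 1.3, 0], "turn": 0, "fingers": 0},
    {"travel": [7.0, 1.3, 0], "turn": 0, "fingers": 0}
  ]
}}

```text
clock: 8.95
tcp_pos: [0.5981, -0.0575, 0.2802]
tool_rot: [0.499, -0.501, 0.502, -0.498]
wrist_force: [-5.8, -1.4, 9.9]
opening: 0.0169
```

```bash
python3 - <<'E'
from h import *
d=grab('scene','i'); s=status.state(); print(s['tcp_pos'],s['wrist_force'],s['opening'])
F=d['frame'][230:270,280:345,::-1]; cv2.imwrite('pics/i_z.png',cv2.resize(F,None,fx=12,fy=12,interpolation=cv2.INTER_CUBIC))
E
```

```text
[ 0.59808241 -0.05753713  0.28018726] [-5.9404854  -1.65691452 10.19869682] 0.0168968327219858
```

View pics/i_z.png

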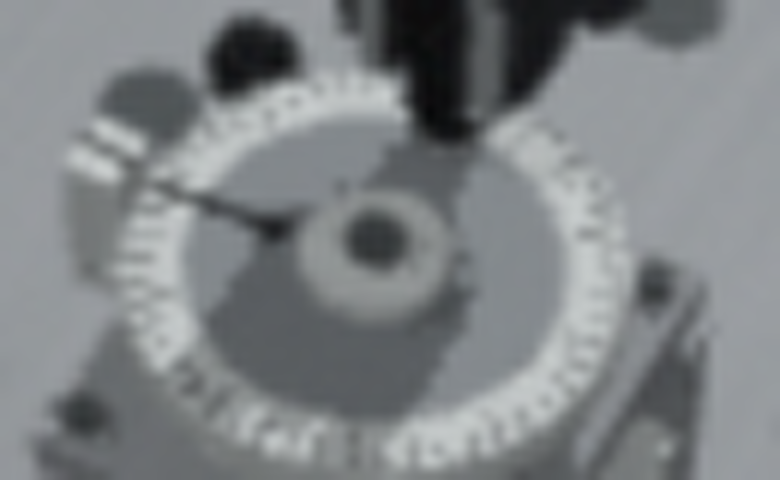

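```bash
python3 - <<'E'
from h import *
d=dict(np.load('pics/i_scene.npz'))
for C in((377,265),(377,262)): zang(d,C,[(107,154),(155,182),(215,206),(270,228)])
E
```

```text
centre [ 0.6012329  -0.09014657]
(107, 154) ang 183.2 r 59.8
(155, 182) ang 185.4 r 48.1
(215, 206) ang 186.0 r 34.8
(270, 228) ang 187.1 r 22.7
centre [ 0.60086203 -0.08950351]
(107, 154) ang 183.8 r 59.5
(155, 182) ang 186.2 r 47.8
(215, 206) ang 187.1 r 34.5
(270, 228) ang 188.8 r 22.5
```

>>> {"name": "drive_tool", "arguments": {
  "motion": [
    {"travel": [0.6, 0, 0], "turn": 0, "fingers": 0},
    {"travel": [1.2, 0.1, 0], "turn": 0, "fingers": 0},
    {"travel": [1.2, 0.1, 0], "turn": 0, "fingers": 0},
    {"travel": [1.2, 0.1, 0], "turn": 0, "fingers": 0},
    {"travel": [1.2, 0.1, 0], "turn": 0, "fingers": 0}
  ]
}}

```text
clock: 9.42
tcp_pos: [0.599, -0.0575, 0.2802]
tool_rot: [0.499, -0.501, 0.501, -0.498]
wrist_force: [-6.4, -2.4, 10.7]
opening: 0.0173
```

```bash
python3 - <<'E'
from h import *
d=grab('scene','j'); s=status.state(); print(s['tcp_pos'],s['wrist_force'],s['opening'])
F=d['frame'][230:270,280:345,::-1]; cv2.imwrite('pics/j_z.png',cv2.resize(F,None,fx=12,fy=12,interpolation=cv2.INTER_CUBIC))
E
```

```text
[ 0.59895944 -0.05742822  0.28016759] [-6.97935001 -2.79641492 10.86553015] 0.016689200931106405
```

View pics/j_z.png

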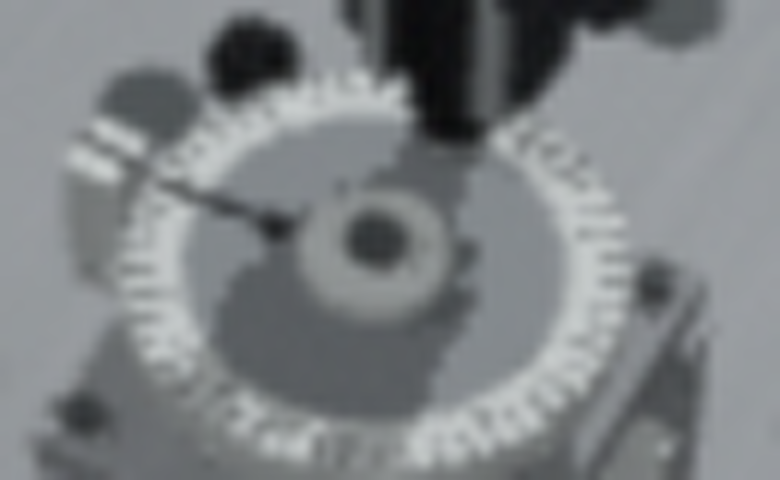

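>>> {"name": "drive_tool", "arguments": {
  "motion": [
    {"travel": [-0.6, 0, 1], "turn": 0, "fingers": 0},
    {"travel": [-0.8, 0, 2], "turn": 0, "fingers": 0},
    {"travel": [-0.8, 0, 2], "turn": 0, "fingers": 50},
    {"travel": [-0.8, 0, 2], "turn": 0, "fingers": 50},
    {"travel": [-0.8, 0, 2], "turn": 0, "fingers": 50},
    {"travel": [-0.8, 0, 2], "turn": 0, "fingers": 50},
    {"travel": [-0.8, 0, 30], "turn": 0, "fingers": 50},
    {"travel": [-0.8, 0, 60], "turn": 0, "fingers": 50},
    {"travel": [-0.8, 0, 90], "turn": 0, "fingers": 50},
    {"travel": [-30, 10, 110], "turn": 0, "fingers": 50},
    {"travel": [-65, 20, 110], "turn": 0, "fingers": 0},
    {"travel": [-100, 30, 110], "turn": 0, "fingers": 0}
  ]
}}

```text
clock: 10.47
tcp_pos: [0.5009, -0.0263, 0.3891]
tool_rot: [0.498, -0.501, 0.502, -0.5]
wrist_force: [-0.5, 0.8, 0.7]
opening: 0.0191
```

```bash
python3 - <<'E'
from h import *
d=grab('scene','k'); s=status.state(); print(s['tcp_pos'],s['wrist_force'],s['opening'])
F=d['frame'][230:270,280:345,::-1]; cv2.imwrite('pics/k_z.png',cv2.resize(F,None,fx=12,fy=12,interpolation=cv2.INTER_CUBIC))
crop('top','k',(.55,-.03,.17))
P=cloud(d);F=d['frame'].max(2); t=dict(np.load('pics/k_top.npz'))
E
```

```text
[ 0.49115816 -0.02458891  0.3886231 ] [-8.76689762  1.9740992  -0.84387815] 0.011939993394410979
236 183
```

View pics/k_z.png

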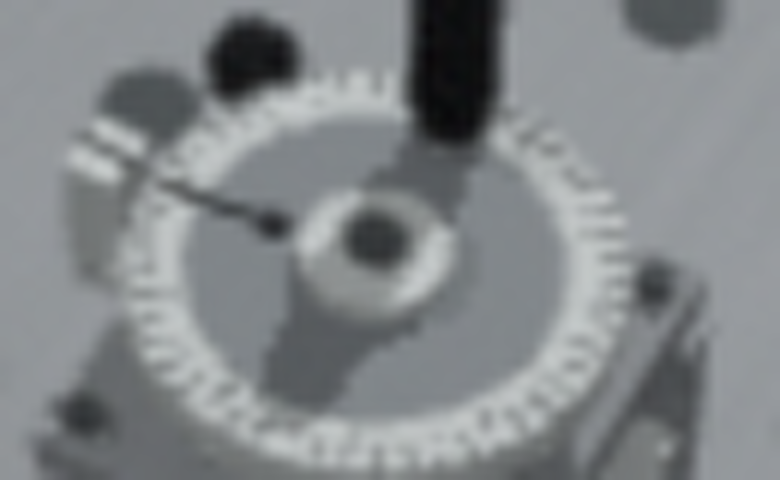

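View pics/k_topc.png

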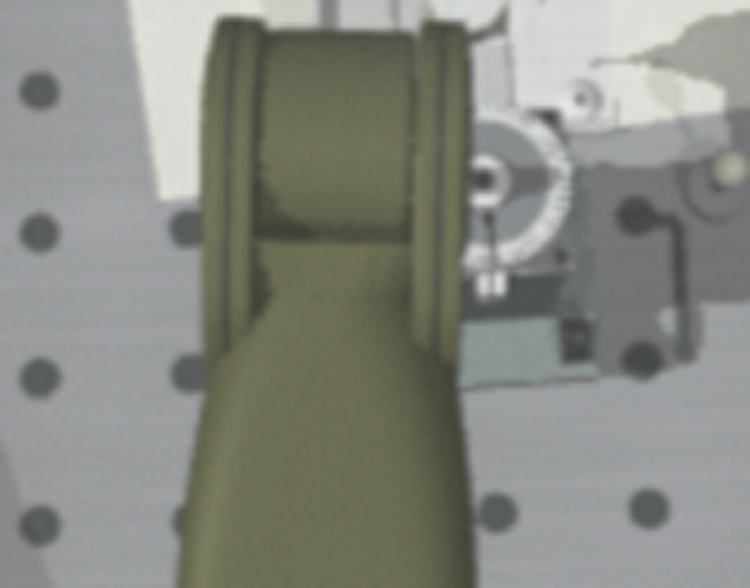

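View pics/k_scene.png

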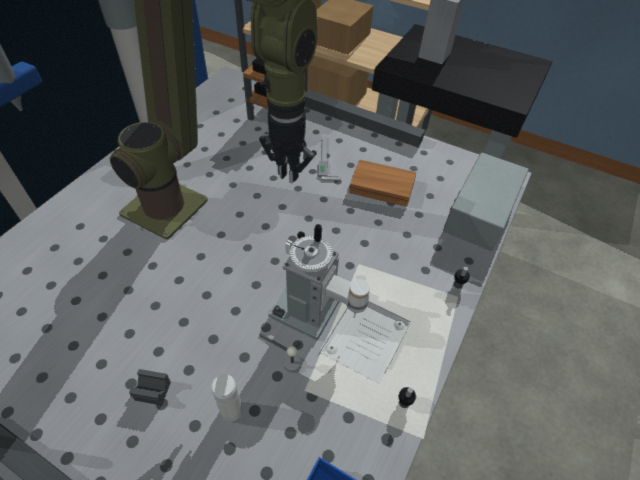

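```bash
python3 - <<'E'
from h import *
t=dict(np.load('pics/a_top.npz'));s=dict(np.load('pics/a_scene.npz'))
def tri(a,b):
    A0,A1=ray(t,*a,.1),ray(t,*a,.2);B0,B1=ray(s,*b,.1),ray(s,*b,.2)
    M=np.stack([A1-A0,-(B1-B0)],1); k=np.linalg.lstsq(M,B0-A0,rcond=None)[0]
    p=A0+k[0]*(A1-A0);q=B0+k[1]*(B1-B0); return (p+q)/2,p-q
print(tri((298.8,255.8),(300.5,234.1)))
print(tri((298.5,255.6),(300.5,234.1)))
E
```

```text
(array([0.51412273, 0.00951128, 0.16736868]), array([3.69983353e-04, 3.07940299e-04, 6.55159126e-05]))
(array([0.51438329, 0.01007407, 0.16712148]), array([0.00116401, 0.0009703 , 0.0002072 ]))
```

>>> {"name": "drive_tool", "arguments": {
  "motion": [
    {"travel": [4, 13, 0], "turn": 0, "fingers": 0},
    {"travel": [8, 26, 0], "turn": 0, "fingers": 0},
    {"travel": [9, 38, 0], "turn": 0, "fingers": 0},
    {"travel": [9, 38, -38], "turn": 0, "fingers": 0},
    {"travel": [9, 38, -76], "turn": 0, "fingers": 0},
    {"travel": [9, 38, -114], "turn": 0, "fingers": 0},
    {"travel": [9, 38, -150], "turn": 0, "fingers": 0},
    {"travel": [9, 38, -180], "turn": 0, "fingers": 0},
    {"travel": [9, 38, -190], "turn": 0, "fingers": 0},
    {"travel": [9, 38, -190], "turn": 0, "fingers": 0},
    {"travel": [9, 38, -190], "turn": 0, "fingers": 0},
    {"travel": [9, 38, -190], "turn": 0, "fingers": 0}
  ]
}}

```text
clock: 11.57
tcp_pos: [0.5113, 0.0113, 0.2004]
tool_rot: [0.498, -0.5, 0.502, -0.5]
wrist_force: [-0.2, -0.2, 1.1]
opening: -0.0001
```

```bash
python3 - <<'E'
from h import *
d=crop('scene','l',(.53,-.02,.2),60,48,6); s=status.state(); print(s['tcp_pos'],s['wrist_force'],s['opening'])
E
```

```text
240 187
[0.51137151 0.01126373 0.20061933] [0.84688411 0.12586316 0.27741537] 0.0001228588187888233
```

View pics/l_scenec.png

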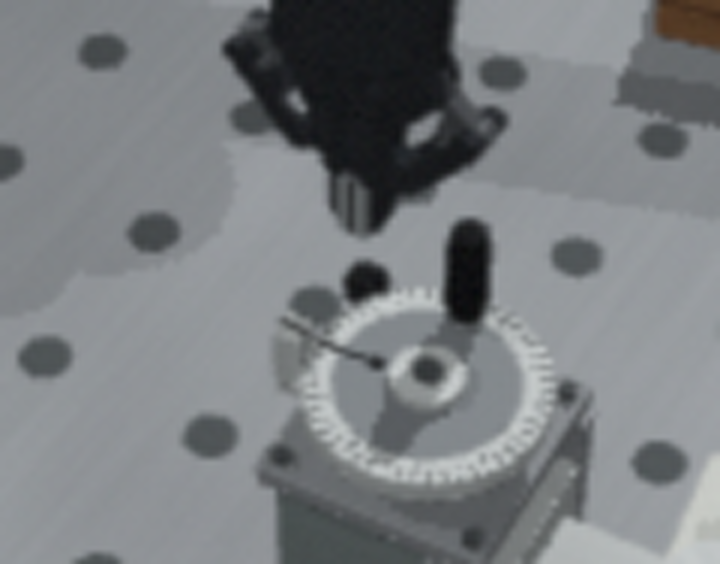

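>>> {"name": "drive_tool", "arguments": {
  "motion": [
    {"travel": [0, 0, -10], "turn": 0, "fingers": 0},
    {"travel": [0, 0, -18], "turn": 0, "fingers": 0},
    {"travel": [0, 0, -22], "turn": 0, "fingers": 0},
    {"travel": [0, 0, -26], "turn": 0, "fingers": 0},
    {"travel": [-1, 0, -30], "turn": 0, "fingers": 0},
    {"travel": [-2, 0, -34], "turn": 0, "fingers": 0},
    {"travel": [-2, 0, -34], "turn": 0, "fingers": 0}
  ]
}}

```text
clock: 12.2
tcp_pos: [0.5053, 0.0112, 0.1636]
tool_rot: [-0.5, 0.502, -0.5, 0.498]
wrist_force: [-2.8, -0.2, 2.4]
opening: 0.0003
```

>>> {"name": "drive_tool", "arguments": {
  "motion": [
    {"travel": [-1, 0, -3], "turn": 0, "fingers": 0},
    {"travel": [-2, 0, -6], "turn": 0, "fingers": 0},
    {"travel": [-3, 0, -8], "turn": 0, "fingers": 0},
    {"travel": [-3, 0, -8], "turn": 0, "fingers": 0}
  ]
}}

```text
clock: 12.53
tcp_pos: [0.5033, 0.0111, 0.1561]
tool_rot: [-0.499, 0.502, -0.501, 0.498]
wrist_force: [-3.9, 0.7, 3.2]
opening: -0.0001
```

```bash
python3 - <<'E'
from h import *
d=crop('scene','m',(.53,-.02,.2),60,48,6); s=status.state(); print(s['tcp_pos'],s['wrist_force'],s['opening'])
E
```

```text
240 187
[0.50381664 0.0110404  0.15626065] [-1.93940669 -0.48253321  2.95154304] 3.892840433327542e-05
```

View pics/m_scenec.png

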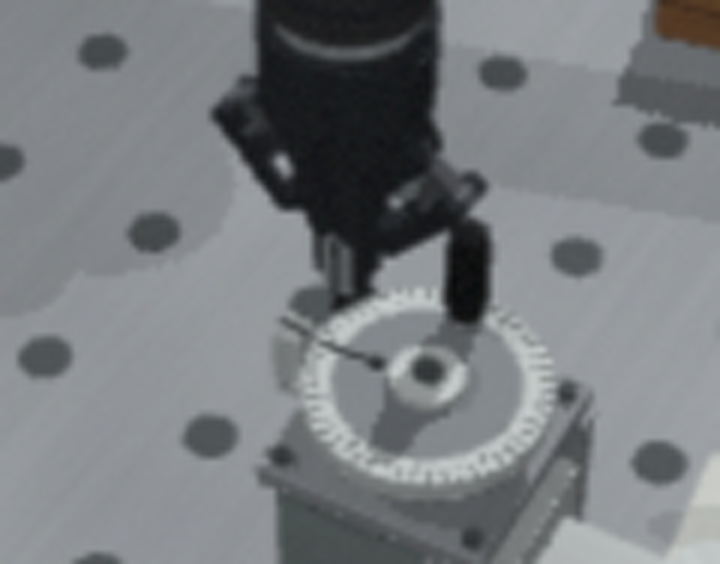

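>>> {"name": "drive_tool", "arguments": {
  "motion": [
    {"travel": [0, 0, -2], "turn": 0, "fingers": 0},
    {"travel": [0, 0, -4], "turn": 0, "fingers": 0},
    {"travel": [0, 0, -4], "turn": 0, "fingers": 0},
    {"travel": [0, 0, -4], "turn": 0, "fingers": 0}
  ]
}}

```text
clock: 12.92
tcp_pos: [0.5045, 0.011, 0.1524]
tool_rot: [0.499, -0.501, 0.501, -0.499]
wrist_force: [-2.6, -0.4, 2.6]
opening: -0.0005
```

>>> {"name": "drive_tool", "arguments": {
  "motion": [
    {"travel": [0, 0, -2], "turn": 0, "fingers": 0},
    {"travel": [0, 0, -4], "turn": 0, "fingers": 0},
    {"travel": [0, 0, -4], "turn": 0, "fingers": 0},
    {"travel": [0, 0, -4], "turn": 0, "fingers": 0}
  ]
}}

```text
clock: 13.25
tcp_pos: [0.5046, 0.0111, 0.1482]
tool_rot: [0.499, -0.501, 0.501, -0.499]
wrist_force: [-2.0, -0.6, 2.8]
opening: -0.0002
```

>>> {"name": "drive_tool", "arguments": {
  "motion": [
    {"travel": [0, 0, -2], "turn": 0, "fingers": 0},
    {"travel": [0, 0, -4], "turn": 0, "fingers": 0},
    {"travel": [0, 0, -4], "turn": 0, "fingers": 0},
    {"travel": [0, 0, -4], "turn": 0, "fingers": 0}
  ]
}}

```text
clock: 13.58
tcp_pos: [0.5046, 0.0111, 0.1441]
tool_rot: [0.499, -0.501, 0.501, -0.499]
wrist_force: [-1.6, -0.5, 1.7]
opening: 0.0
```

>>> {"name": "drive_tool", "arguments": {
  "motion": [
    {"travel": [0, 0, -2], "turn": 0, "fingers": 0},
    {"travel": [0, 0, -4], "turn": 0, "fingers": 0},
    {"travel": [0, 0, -4], "turn": 0, "fingers": 0},
    {"travel": [0, 0, -4], "turn": 0, "fingers": 0}
  ]
}}

```text
clock: 13.92
tcp_pos: [0.5046, 0.0111, 0.1401]
tool_rot: [0.499, -0.501, 0.501, -0.499]
wrist_force: [-0.5, 0.4, 1.4]
opening: 0.0
```

```bash
python3 - <<'E'
from h import *
d=crop('scene','n',(.53,-.02,.2),60,48,6); s=status.state(); print(s['tcp_pos'],s['wrist_force'],s['opening'])
crop('top','n',(.53,-.02,.15))
E
```

```text
240 187
[0.50491452 0.01110711 0.14018076] [-1.30272681  0.16076404  0.80844479] 0.00029261274989939734
233 191
```

View pics/n_scenec.png

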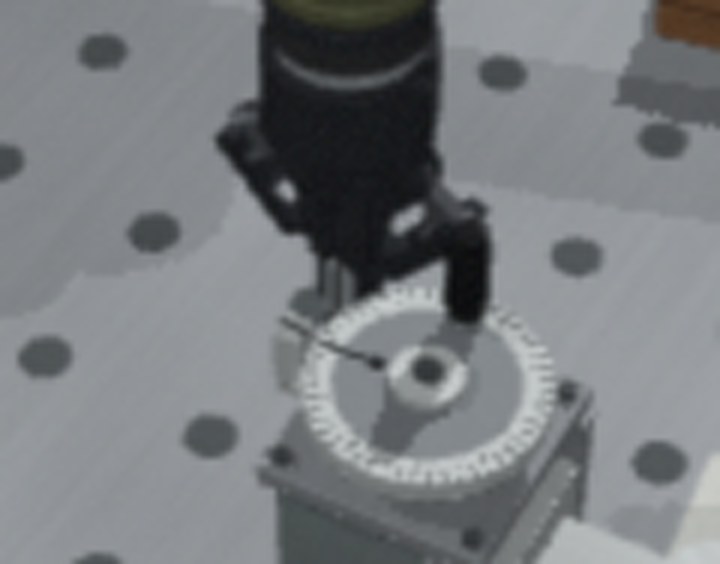

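View pics/n_topc.png

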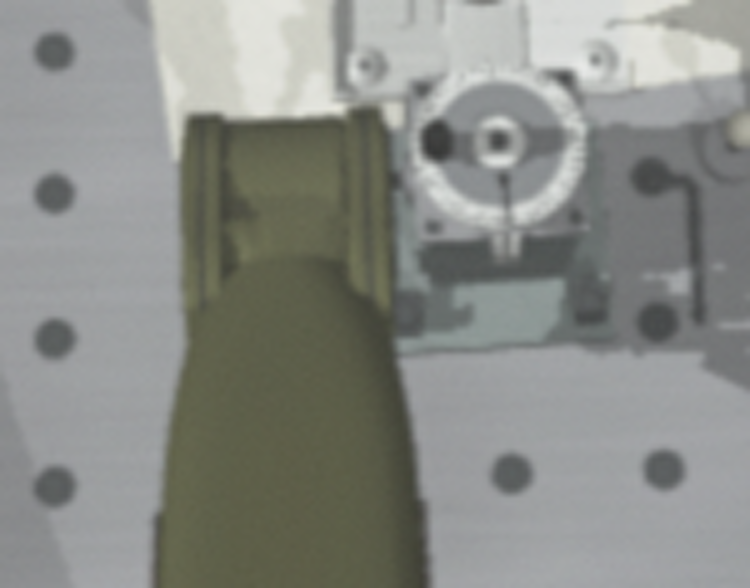

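>>> {"name": "drive_tool", "arguments": {
  "motion": [
    {"travel": [-4, 0, 10], "turn": 0, "fingers": 0},
    {"travel": [-4, 0, 50], "turn": 0, "fingers": 0},
    {"travel": [-10, 0, 90], "turn": 0, "fingers": 0},
    {"travel": [-45, 0, 110], "turn": 0, "fingers": 0},
    {"travel": [-85, 0, 110], "turn": 0, "fingers": 0},
    {"travel": [-120, 0, 110], "turn": 0, "fingers": 0},
    {"travel": [-140, 0, 110], "turn": 0, "fingers": 0},
    {"travel": [-140, 0, 110], "turn": 0, "fingers": 0}
  ]
}}

```text
clock: 14.68
tcp_pos: [0.36, 0.0111, 0.2511]
tool_rot: [-0.499, 0.501, -0.501, 0.499]
wrist_force: [-0.3, 0.0, -0.1]
opening: -0.0001
```

```bash
python3 - <<'E'
from h import *
d=crop('scene','o',(.53,-.02,.2),60,48,6); s=status.state(); print(s['tcp_pos'],s['wrist_force'],s['opening'])
crop('top','o',(.53,-.02,.15))
E
```

```text
240 187
[0.36294761 0.01113972 0.25129682] [-0.06452901 -0.51371068  0.13629957] 1.791237602804964e-05
233 191
```

View pics/o_scenec.png

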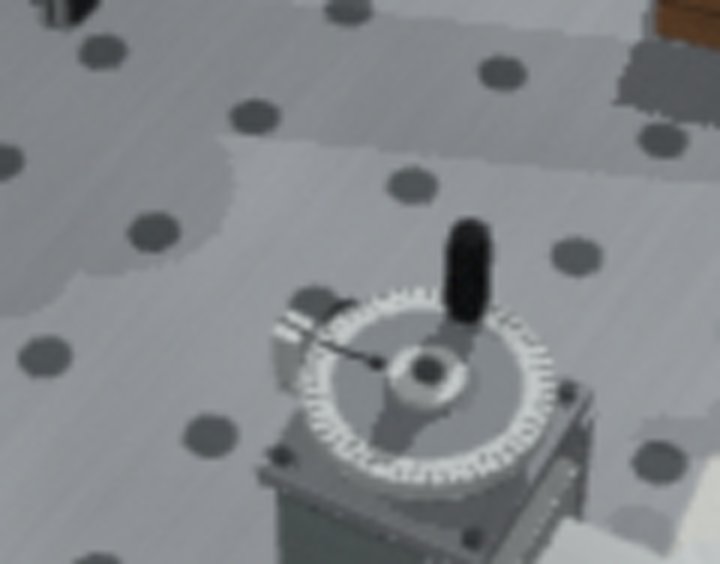

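View pics/o_topc.png

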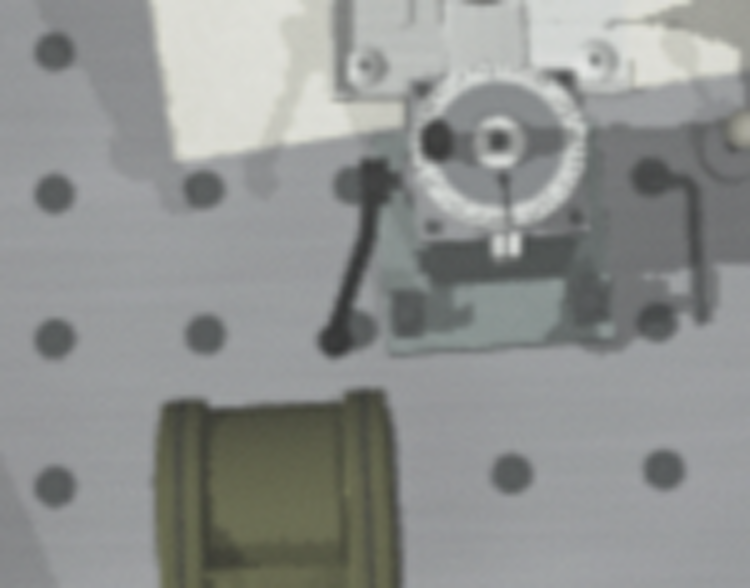

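```bash
python3 - <<'E'
from h import *
t=dict(np.load('pics/o_top.npz'));s=dict(np.load('pics/o_scene.npz'))
for n,d,u0,v0 in(('top',t,285,215),('scene',s,270,220)):
    F=d['frame'][v0:v0+60,u0:u0+70,::-1]; cv2.imwrite(f'pics/o_{n}z.png',cv2.resize(F,None,fx=10,fy=10,interpolation=cv2.INTER_CUBIC))
for z in(.12,.125,.13,.14,.15): print(z,ray(t,299.6,260,z))
for p in((.504,.01,.129),(.507,.01,.14),(.51,.01,.15)): print(proj(s,np.array(p)),proj(t,np.array(p)))
E
```

```text
0.12 [0.50800547 0.0093301  0.12      ]
0.125 [0.50732349 0.00914164 0.125     ]
0.13 [0.50664151 0.00895318 0.13      ]
0.14 [0.50527755 0.00857627 0.14      ]
0.15 [0.50391359 0.00819935 0.15      ]
(np.float64(297.44176339889265), np.float64(241.56473576859412)) (np.float64(299.29114474653534), np.float64(260.9074314975907))
(np.float64(298.38464557265473), np.float64(239.4398660905242)) (np.float64(299.12093308883476), np.float64(259.4532747691383))
(np.float64(299.3409988056315), np.float64(237.52029094781702)) (np.float64(298.9623429439068), np.float64(258.02589248439875))
```

View pics/o_topz.png

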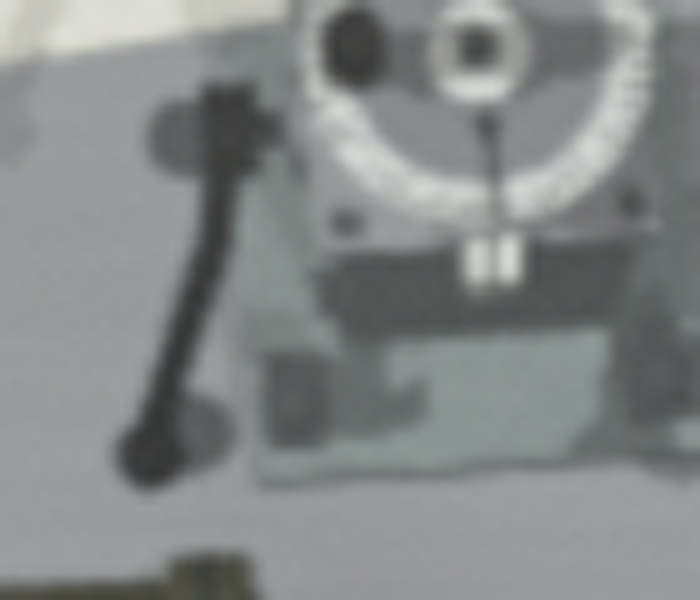

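View pics/o_scenez.png

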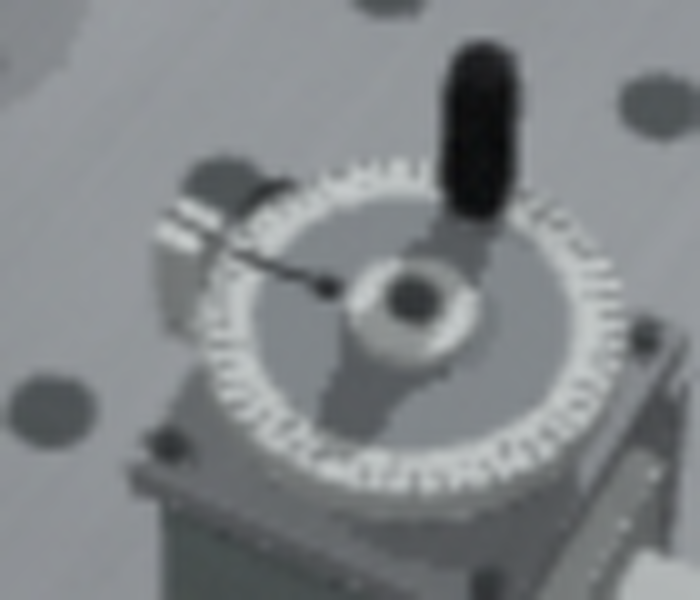

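>>> {"name": "drive_tool", "arguments": {
  "motion": [
    {"travel": [35, 0, 0], "turn": 0, "fingers": 0},
    {"travel": [75, 0, 0], "turn": 0, "fingers": 0},
    {"travel": [110, 0, 0], "turn": 0, "fingers": 0},
    {"travel": [135, 0, 0], "turn": 0, "fingers": 0},
    {"travel": [141, -1, 0], "turn": 0, "fingers": 0},
    {"travel": [141, -1, -35], "turn": 0, "fingers": 0},
    {"travel": [141, -1, -70], "turn": 0, "fingers": 0},
    {"travel": [141, -1, -100], "turn": 0, "fingers": 0},
    {"travel": [141, -1, -104], "turn": 0, "fingers": 0},
    {"travel": [141, -1, -104], "turn": 0, "fingers": 0},
    {"travel": [141, -1, -104], "turn": 0, "fingers": 0}
  ]
}}

```text
clock: 15.7
tcp_pos: [0.5065, 0.0102, 0.1473]
tool_rot: [0.498, -0.501, 0.502, -0.499]
wrist_force: [-0.1, 0.6, 0.3]
opening: -0.0004
```

>>> {"name": "drive_tool", "arguments": {
  "motion": [
    {"travel": [0, 0, -2], "turn": 0, "fingers": 0},
    {"travel": [0, 0, -4], "turn": 0, "fingers": 0},
    {"travel": [0, 0, -6], "turn": 0, "fingers": 0},
    {"travel": [0, 0, -8], "turn": 0, "fingers": 0}
  ]
}}

```text
clock: 16.03
tcp_pos: [0.5063, 0.0102, 0.1393]
tool_rot: [0.498, -0.501, 0.502, -0.499]
wrist_force: [-0.1, -0.3, 3.5]
opening: 0.0
```

Contact near z≈0.139; continue in small steps.

>>> {"name": "drive_tool", "arguments": {
  "motion": [
    {"travel": [0, 0, -1.5], "turn": 0, "fingers": 0},
    {"travel": [0, 0, -3], "turn": 0, "fingers": 0},
    {"travel": [0, 0, -4], "turn": 0, "fingers": 0}
  ]
}}

```text
clock: 16.28
tcp_pos: [0.5055, 0.0102, 0.1346]
tool_rot: [0.499, -0.501, 0.501, -0.499]
wrist_force: [-0.7, 2.0, 4.0]
opening: 0.0002
```

>>> {"name": "drive_tool", "arguments": {
  "motion": [
    {"travel": [0, 0, -1.5], "turn": 0, "fingers": 0},
    {"travel": [0, 0, -3], "turn": 0, "fingers": 0},
    {"travel": [0, 0, -4], "turn": 0, "fingers": 0}
  ]
}}

```text
clock: 16.53
tcp_pos: [0.505, 0.0102, 0.1301]
tool_rot: [-0.499, 0.501, -0.501, 0.499]
wrist_force: [-0.7, 0.1, 3.4]
opening: -0.0001
```

>>> {"name": "drive_tool", "arguments": {
  "motion": [
    {"travel": [0, 0, -1.5], "turn": 0, "fingers": 0},
    {"travel": [0, 0, -3], "turn": 0, "fingers": 0},
    {"travel": [0, 0, -4], "turn": 0, "fingers": 0}
  ]
}}

```text
clock: 16.78
tcp_pos: [0.5049, 0.0103, 0.1265]
tool_rot: [-0.499, 0.501, -0.501, 0.499]
wrist_force: [-2.6, 0.1, 10.2]
opening: 0.0001
```

>>> {"name": "drive_tool", "arguments": {
  "motion": [
    {"travel": [0, 0, -1.5], "turn": 0, "fingers": 0},
    {"travel": [0, 0, -3], "turn": 0, "fingers": 0},
    {"travel": [0, 0, -4], "turn": 0, "fingers": 0}
  ]
}}

```text
clock: 17.03
tcp_pos: [0.5049, 0.0104, 0.1235]
tool_rot: [-0.499, 0.501, -0.501, 0.499]
wrist_force: [-5.4, 1.0, 16.4]
opening: -0.0002
```

>>> {"name": "drive_tool", "arguments": {
  "motion": [
    {"travel": [0, 0, 0], "turn": 0, "fingers": 0},
    {"travel": [0, 0, 0], "turn": 0, "fingers": 0},
    {"travel": [0, 0, 0], "turn": 0, "fingers": 0}
  ]
}}

```text
clock: 17.28
tcp_pos: [0.5049, 0.0104, 0.1236]
tool_rot: [-0.499, 0.501, -0.501, 0.499]
wrist_force: [-5.7, 1.4, 15.1]
opening: -0.0002
```

>>> {"name": "drive_tool", "arguments": {
  "motion": [
    {"travel": [0, 0, 2], "turn": 0, "fingers": 0},
    {"travel": [0, 0, 5], "turn": 0, "fingers": 0},
    {"travel": [0, 0, 12], "turn": 0, "fingers": 0},
    {"travel": [0, 0, 40], "turn": 0, "fingers": 0},
    {"travel": [0, 0, 80], "turn": 0, "fingers": 0},
    {"travel": [-30, 0, 110], "turn": 0, "fingers": 0},
    {"travel": [-70, 0, 120], "turn": 0, "fingers": 0},
    {"travel": [-110, 0, 120], "turn": 0, "fingers": 0},
    {"travel": [-140, 0, 120], "turn": 0, "fingers": 0},
    {"travel": [-140, 0, 120], "turn": 0, "fingers": 0},
    {"travel": [-140, 0, 120], "turn": 0, "fingers": 0}
  ]
}}

```text
clock: 18.2
tcp_pos: [0.3642, 0.0101, 0.2426]
tool_rot: [0.499, -0.501, 0.502, -0.499]
wrist_force: [0.6, 0.4, -0.3]
opening: -0.0
```

```bash
python3 - <<'E'
from h import *
t=grab('top','q');s=grab('scene','q'); st=status.state(); print(st['tcp_pos'],st['wrist_force'])
a=[cv2.resize(d['frame'][v0:v0+55,u0:u0+70,::-1],None,fx=5.5,fy=8,interpolation=cv2.INTER_CUBIC) for d,u0,v0 in((t,285,215),(s,275,220))]
cv2.imwrite('pics/q_z.png',np.hstack(a))
E
```

```text
[0.3665704  0.01011164 0.24259345] [-0.06125533  0.46929709  0.49846304]
```

View pics/q_z.png

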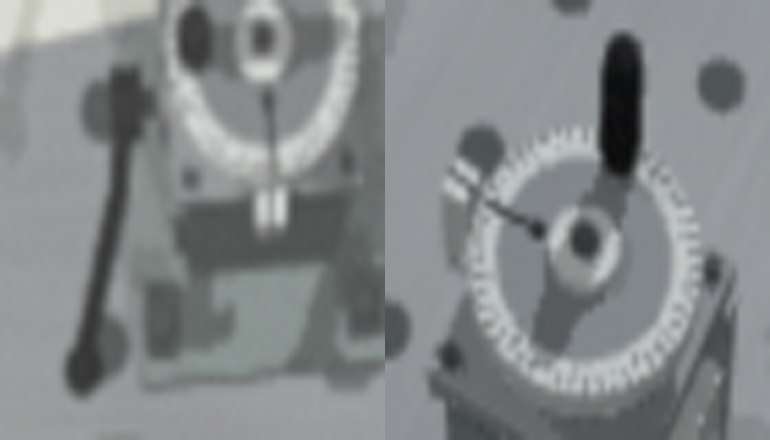

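The dial is still on the index in both views: the zero line and the gap between the index bars line up at about (271,190) in the top view and (465,180) in the scene view. The lever is down and the arm is clear, so I'm handing in.

```bash
python3 -c "
from station import ctrl; print(ctrl.hand_in())"
```

```text
the job is handed in; nothing more can be done
None
```

I ran the head down about half a turn past zero and brought the dial back clockwise onto the index. Then I let go, pushed the lock lever down until it bit, and handed the job in at about 18 s of the 67 s. The hand-in reports no verdict.

- **Dial:** before letting go, the last reading put the zero line about 0.7° short of the index, within the tolerance of one division (7.2°). It was still on the index in both camera views after locking. I never saw the head height itself; I inferred it from the dial and from finishing in the raising direction.
- **Lock:** the lever bit with the fingertip about 126 mm up, which puts the ball near level. I held it with about 15 to 16 N upward and 5 to 6 N sideways at the wrist, inside the 10 to 20 N range, then lifted off.
- **Odd readings:** on the first push the force faded to about 1 N near a fingertip height of 140 mm, which looked like a slip off the ball. I backed off, and the pictures showed the lever had followed the tool down, so I re-centred and pushed again. The swing force read only about 1 to 5 N before the bite, at or below the low end of the stated 4 to 7 N.
- **Other objects:** I saw nothing touched on the table, and the arm stood clear at the end. I did not measure the other objects' positions before and after.

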